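Rap the wedged kiln prop out of its tumbler

ROBOT

A 6-joint arm with a two-finger parallel gripper is mounted at the origin on a cart in front of the work surface, level with it; the furniture and walls round the work are solid. World frame = base frame: x ahead of the robot, y to its left, z up, the work surface at z = 0. Lengths are in m, angles in rad, forces in N, time in s.
With the tool pointing down it reaches from about 0.25 to 0.775 m from the base axis. Payload 4 kg.
Tool frame: the origin (TCP) lies midway between the tips of the shut fingers; the grasp point (between the pads) lies 19 mm behind it (robot.tcp_to_grasp is the distance from the TCP to the grasp point, in m); z points along the fingers, y is the line along which they close (so a half turn about z gives the same grasp; the last joint's range is limited). The gripper opens to 94 mm and grips with 3 to 60 N. Pads are 16 mm wide; open, the fingers measure 119 mm over their backs; the gripper's body (75 mm by 177 mm) begins 78 mm behind the grasp point.
Start: joints at [1.121, 0.087, 1.371, -0, 1.684, -0.103], TCP at [0.187, 0.517, 0.206] pointing down, gripper open.
Joint ranges: [-3.1, 3.1], [-0.76, 2.03], [0.27, 2.55], [-1.08, 4.22], [0.17, 2.65], [-2.57, 2.57]. Speed limits (rad/s): [2.79, 2.79, 3.14, 3.14, 3.14, 3.14].

INTERFACE

Orientations are given as [roll, pitch, yaw] about the fixed x, y, z axes, in that order (R = Rz(yaw) Ry(pitch) Rx(roll)).
In Python, from bench import robot, viewer gives the robot as it stands. The module is installed in compiled form; this text tells all that it offers.
- The arm moves only by the shell command python3 -m handwheel 'ROWS' [OPENING]. ROWS is JSON, a list of rows, each a list of 6 numbers: the shift along the tool's x, y, z in units of 0.2 m (1.0 is 0.2 m), then the turn, a rotation vector about the tool's x, y, z in units of 30 degrees (1.0 is 30 degrees). In form: [[x, y, z, wx, wy, wz], ...]. A call has 1 to 10 rows; each row is the pose to reach, as a shift and turn from the pose commanded when the call began, along the tool's axes at that moment; what a row does not reach only later rows make up. A row lasts 1/12 s, in which the tool goes at most 41.7 mm and 7.16 degrees, less where a joint would pass 70% of its speed; a pose out of reach is approached as far as the arm can. A call with a number of a shift or a turn outside -1 to 1 is refused whole. A call with a gripper value outside its range is refused whole. OPENING is the gripper's target within -1 to 1 (shut at 1, half-way at 0, fully open at -1), set as the call begins (- or left out, the last holds). The fingers move at their own pace and stop on an object; the grip force is fixed at half the most. Time passes only in rows, so rows that repeat a pose let the fingers close. It gives the time, the measured TCP pose, the force, the opening and the grip force at its end, in the units of the state.
- robot.get_obs(): the state, without advancing time (a new reading comes with each control period).
- viewer.snapshot(name): name is "side" or "top"; returns the picture (384x512x3 uint8, red, green, blue); there is no depth.
- viewer.calibration(name): a dict with "fx", "fy", "cx", "cy" (pixels), "R" (3x3) and "t" (3): a world point X has camera coordinates R X + t. Camera axes: x right, y down, z forward; pixel columns grow to the right and rows downward; lengths in m; the calibration is good to about 2 mm. A picture is of the moment at which its call begins. calibration takes no time and is no camera call.
- robot.close_job(): hands the job in; it is judged then, once.
The state is a dict: "time": time; "joint_positions": joint angles; "qvel": joint speeds; "joint_torque": joint torques, N m; "tool_pos": TCP position; "ee_rot": TCP orientation; "wrist_force": force on the tool from outside, world axes, zero at the start; "wrist_torque": the same for the moment, N m; "width": finger opening in m; "finger_force": force on a finger pad.
Only numpy, scipy, OpenCV 4.12 (cv2) and the standard library are available. Lean on these libraries where they do the work, as an engineer would, in place of code of your own. Each camera call takes 0.05 s, during which the arm holds its last target. There are 200 camera calls.

TASK

The last white kiln prop is stuck inside the upturned aluminium tumbler that stands on the cork mat. Carry the tumbler, mouth down with the prop still inside, to the wooden clay board and rap its mouth on the board until the prop comes loose, then lift the tumbler off so that the prop is left standing upright on the board. Put the empty tumbler back, mouth down, in the middle of the cork mat, and do not knock over the two props already on the board.

Things in the scene. Friction and masses are not known exactly. Their poses are not given: they have to be found in the camera images.
- tumbler: tapered aluminium tumbler, 120 mm tall, mouth down, closed end up; outside 47 mm across at the closed top, growing evenly to 67 mm near the mouth, 71 mm at the rolled rim (lowest 3 mm); 0.16 kg. Origin: centre of the mouth plane, its lowest point; z up to the closed end. Grip it firmly (60 N or more) from above, 20 mm below the top (50 mm wide); a rap may push it up 2 to 6 mm between the fingers.
- tumbler_grips (a point): point on the tumbler's axis 62 mm above its mouth, amid three sprung strips inside that hold the prop with about 4 times its weight: carrying or pressing, or touching down at 0.05 m/s, frees nothing. Raps do: tumbler level, from 30 mm up, striking the board at 0.15 to 0.3 m/s; each slides the prop 2 mm or more, and after 6 mm (1 to 4 raps) it drops to stand on the board.
- stuck_prop: the wedged white ceramic kiln prop: round stepped post 70 mm tall, foot 50 mm across and 10 mm high, then 32 mm across up to 40 mm, 26 mm up to 65 mm; 0.12 kg. Hidden in the tumbler, its foot 16 mm above the mouth. Origin: centre of the foot's underside; z up. Once free, the tumbler still surrounds it if raised by less than 40 mm, and is clear when raised by 90 mm.
- clay_board: fixed brown plywood board 380 x 270 x 10 mm lying on the table, the place to rap on. Origin: centre of its underside (its top is 10 mm above it); x along its 380 mm length, y along its 270 mm width. The two free props stand near two opposite corners, at least 120 mm from the middle along x; the middle is clear.
- cork_mat: fixed round cork mat 130 mm in diameter, 4 mm thick, on which the tumbler stands at the start and must stand again. Origin: centre of its underside.
- free_prop_1: white stepped kiln prop like the wedged one (70 mm tall, 50 mm foot), standing on the board; leave it standing. Origin: centre of its foot's underside.
- free_prop_2: another such prop standing near the opposite corner of the board; leave it standing. Origin: centre of its foot.
Things that resemble listed ones, but are neither listed nor needed, are in the scene too. Several things look just like the tumbler: the one meant starts nearest to the robot's base.

How it is judged:
On the way, in this order (a step that is already met when the one before it is completed fails the run):
1. the tumbler is lifted clear of the mat, mouth down, with the prop still wedged in it (height (world z) of tumbler above 0.025 m and z of stuck_prop in the frame of tumbler above 0.009 m and distance between stuck_prop and tumbler below 0.025 m), for 0.1 s.
2. the tumbler, with the prop still wedged in it, strikes the board with its mouth (contact force between tumbler and clay_board above 4 N and z of stuck_prop in the frame of tumbler above 0.009 m and distance between stuck_prop and tumbler below 0.025 m and angle between tumbler's own z axis and vertical below 0.3 rad).
3. the prop stands upright on the board and the tumbler has been lifted off it (z of stuck_prop in the frame of clay_board between 0.006 and 0.014 m and angle between stuck_prop's own z axis and vertical below 0.1 rad and linear speed of stuck_prop below 0.03 m/s and distance between tumbler and stuck_prop above 0.072 m), for 0.2 s.
At the end, for the whole second after the job is handed in: The freed prop stands upright (within 0.1 rad) and still on the clay board, its foot wholly or nearly wholly on it (centre at least 15 mm inside the edges); the empty tumbler stands mouth down and still on the cork mat, its centre within 30 mm of the mat's centre; both are released (z of stuck_prop in the frame of clay_board between 0.006 and 0.014 m and x of stuck_prop in the frame of clay_board between -0.175 and 0.175 m and y of stuck_prop in the frame of clay_board between -0.12 and 0.12 m and angle between each of stuck_prop, tumbler's own z axis and vertical below 0.1 rad and linear speed of each of stuck_prop, tumbler below 0.03 m/s and horizontal distance between tumbler and cork_mat below 0.03 m and z of tumbler in the frame of cork_mat below 0.008 m); the robot touches nothing.
It fails at once if a free prop on the board is knocked over (angle between any of free_prop_1, free_prop_2's own z axis and vertical above 0.5 rad).
It also fails if it takes over 48 s, if anything falls off the work surface, if the arm or the gripper's body presses on something with over 40 N, if the wrist force passes 120 N, or if a joint passes its speed limit or range.

## Working session

There is one attempt and no reset: what is moved stays moved. The work goes in short steps, Python scripts to look and compute and a shell command to move; the robot and the scene stay as the last step left them, time stands still between calls to the robot, and variables do not carry over. Pictures are saved under pics/ and viewed, at most 10 in all, crops included, and the job is handed in when it is done.

```bash
mkdir -p pics; python3 - <<'E'
from bench import robot, viewer
import cv2
for n in("top","side"):
    cv2.imwrite(f"pics/{n}0.png",cv2.resize(viewer.snapshot(n)[:,:,::-1],(768,576),interpolation=cv2.INTER_CUBIC))
    c=viewer.calibration(n);print(n,{k:(v if not hasattr(v,'round') else v.round(4).tolist() if hasattr(v,'tolist') else v) for k,v in c.items()})
o=robot.get_obs();print(o);print(robot.tcp_to_grasp)
E
```

```text
top {'fx': 402.0842089086447, 'fy': 402.0842089086447, 'cx': 256.18104017974963, 'cy': 194.29000888108723, 'R': [[-0.0085, -0.9999, -0.0062], [-0.9805, 0.0096, -0.1961], [0.1961, 0.0044, -0.9806]], 't': [-0.0347, 0.5487, 1.0634]}
side {'fx': 359.0512714702805, 'fy': 359.0512714702805, 'cx': 254.8732773768461, 'cy': 190.07548909504774, 'R': [[-0.9497, -0.3129, 0.0133], [-0.1618, 0.4537, -0.8763], [0.2682, -0.8344, -0.4815]], 't': [0.4922, 0.1657, 0.7548]}
{'time': 0.1, 'joint_positions': array([ 1.12090030e+00,  8.79063194e-02,  1.37205329e+00, -4.78058596e-06,
        1.68359825e+00, -1.03135289e-01]), 'qvel': array([ 4.61730199e-04, -6.11132213e-04, -4.00364645e-03,  4.77914305e-05,
        2.35029601e-04, -1.18898843e-03]), 'joint_torque': array([ 3.06529146e-03, -3.41253912e+01, -3.03300190e+01,  7.18983798e-02,
        3.04402225e-02, -7.60109288e-05]), 'tool_pos': array([0.18673534, 0.51682361, 0.20443271]), 'ee_rot': array([-3.13963740e+00, -1.97596927e-04,  2.79483119e+00]), 'wrist_force': array([-0.24321452, -1.10028504,  0.00179786]), 'wrist_torque': array([ 0.00881042, -0.03103023, -0.02360687]), 'finger_force': 0.0, 'width': 0.0940071066760343}
0.0188
```

View pics/top0.png

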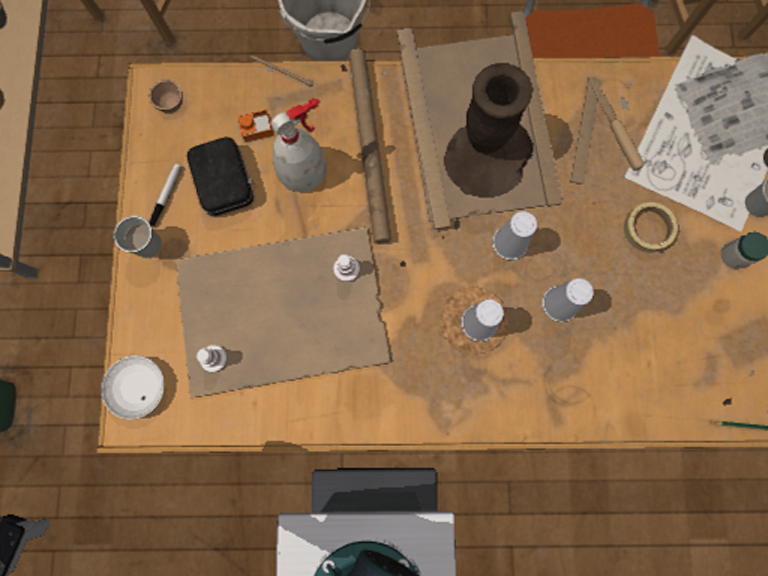

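View pics/side0.png

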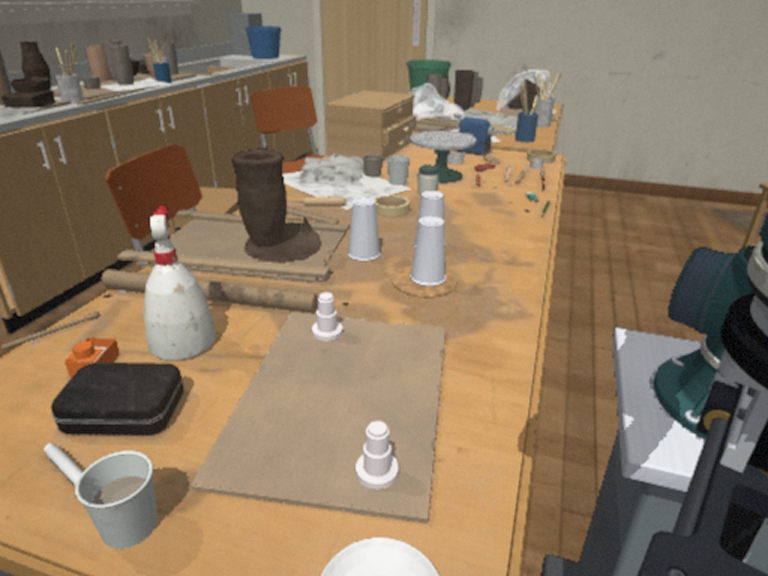

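The top view shows three look-alike tumblers with closed tops at about (490,312), (580,291) and (524,222). The one at (490,312) stands on the cork mat, centred near (476,318), and is nearest the base at (370,560), so I choose it. The board corners are near (178,262), (367,229), (390,362) and (194,396), and the free props at (346,267) and (211,358). Next is a close crop to check.

```bash
python3 - <<'E'
from bench import robot, viewer
import cv2
i=viewer.snapshot("top")[:,:,::-1]
cv2.imwrite("pics/crop1.png",cv2.resize(i[170:250,280:400],(780,520),interpolation=cv2.INTER_CUBIC))
E
cat > h.py <<'E'
from bench import robot, viewer
import numpy as np
def ray(n,u,v,z):
    c=viewer.calibration(n);R=np.array(c["R"]);t=np.array(c["t"])
    d=R.T@np.array([(u-c["cx"])/c["fx"],(v-c["cy"])/c["fy"],1]);o=-R.T@t
    return o+d*(z-o[2])/d[2]
def proj(n,X):
    c=viewer.calibration(n);p=np.array(c["R"])@X+c["t"]
    return c["fx"]*p[0]/p[2]+c["cx"],c["fy"]*p[1]/p[2]+c["cy"]
E
```

```text
(no output)
```

View pics/crop1.png

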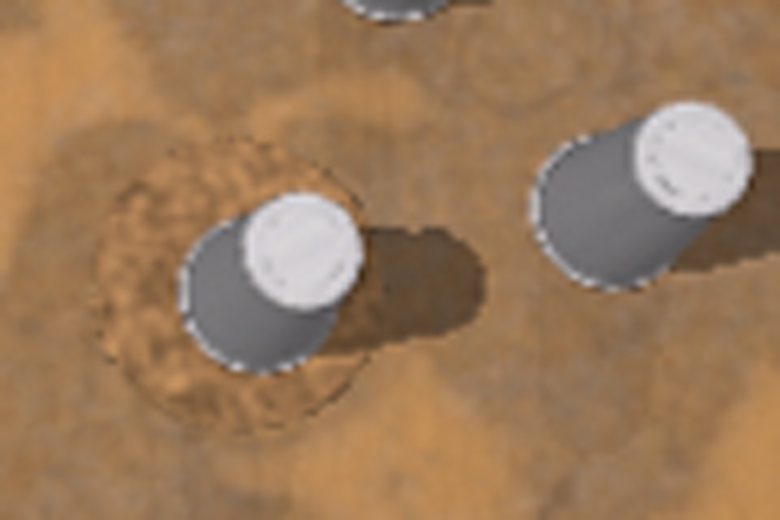

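The crop shows the chosen tumbler with its top disc centred at crop (303,251). The cork mat is centred near crop (243,287). The other tumbler, top at (692,158), stands off the mat.

```bash
python3 - <<'E'
from h import *
f=6.5;pc=lambda x,y,z:ray("top",280+(x+.5)/f-.5,170+(y+.5)/f-.5,z)
e=lambda x,y,z:ray("top",(x+.5)/1.5-.5,(y+.5)/1.5-.5,z)
s=lambda x,y,z:ray("side",(x+.5)/1.5-.5,(y+.5)/1.5-.5,z)
print("tumb",pc(303,251,.124),"rim",pc(258,290,.010),"mat",pc(243,287,.004), "other",pc(692,158,.12))
C=np.array([e(*p,.01) for p in[(178,262),(367,229),(390,362),(194,396)]]);print(C.round(3),C.mean(0).round(3))
print("props",e(345,262,.08),e(211,353,.08))
o=robot.get_obs();print(o["tool_pos"],o["ee_rot"],o["time"])
E
```

```text
tumb [ 0.49602188 -0.22042411  0.124     ] rim [ 0.49737135 -0.21943631  0.01      ] mat [ 0.49965919 -0.21377816  0.004     ] other [ 0.53296149 -0.37861288  0.12      ]
[[ 0.62   0.363  0.01 ]
 [ 0.683 -0.006  0.01 ]
 [ 0.422 -0.049  0.01 ]
 [ 0.362  0.318  0.01 ]] [0.522 0.157 0.01 ]
props [0.59923136 0.03198782 0.08      ] [0.43511551 0.26940891 0.08      ]
[0.18675004 0.51688396 0.20456421] [-3.13988901e+00 -1.95899642e-04  2.79481472e+00] 0.15
```

```bash
python3 -m handwheel '[[-0.05,-0.05,0,0,0,0],[-0.15,-0.15,0,0,0,0],[-0.28,-0.3,0,0,0,0],[-0.42,-0.45,0,0,0,0],[-0.56,-0.6,0,0,0,0],[-0.7,-0.75,0,0,0,0],[-0.82,-0.89,0,0,0,0],[-0.9,-0.98,0,0,0,0]]' -1; python3 -m handwheel '[[-0.05,-0.05,0,0,0,0],[-0.15,-0.15,0,0,0,0],[-0.28,-0.3,0,0,0,0],[-0.42,-0.45,0,0,0,0],[-0.56,-0.6,0,0,0,0],[-0.7,-0.75,0,0,0,0],[-0.82,-0.89,0,0,0,0],[-0.9,-0.98,0,0,0,0]]'
```

```text
time: 0.82
tool_pos: [0.29, 0.2681, 0.2054]
ee_rot: [-3.141, 0.001, 2.793]
wrist_force: [-0.5, 0.2, -0.5]
width: 0.094
finger_force: 0.0
time: 1.48
tool_pos: [0.3921, 0.0226, 0.2053]
ee_rot: [-3.14, 0.001, 2.791]
wrist_force: [0.3, 0.3, 0.2]
width: 0.0942
finger_force: 0.0
```

```bash
python3 -m handwheel '[[-0.05,-0.05,0,0,0,0],[-0.15,-0.15,0,0,0,0],[-0.28,-0.3,0,0,0,0],[-0.42,-0.45,0,0,0,0],[-0.56,-0.6,0,0,0,0],[-0.7,-0.75,0,0,0,0],[-0.82,-0.88,0,0,0,0],[-0.9,-0.96,0,0,0,0],[-0.9,-0.96,0,0,0,0]]'; python3 - <<'E'
from h import *
import cv2
i=viewer.snapshot("top")[:,:,::-1];j=viewer.snapshot("side")[:,:,::-1]
a=cv2.resize(i[110:260,260:420],(400,375));b=cv2.resize(j[70:220,220:380],(400,375))
cv2.imwrite("pics/app.png",np.hstack([a,b]));o=robot.get_obs();print(o["tool_pos"],o["ee_rot"])
E
```

```text
time: 2.23
tool_pos: [0.496, -0.2199, 0.2041]
ee_rot: [-3.14, -0.001, 2.79]
wrist_force: [0.5, 0.6, -1.4]
width: 0.094
finger_force: 0.0
[ 0.49535026 -0.21615915  0.204775  ] [ 3.14098040e+00 -2.03932330e-03  2.79296789e+00]
```

View pics/app.png

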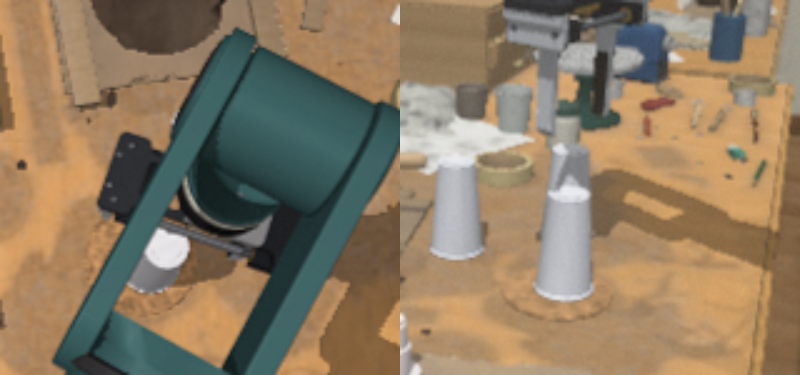

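Left: the gripper is above the mat tumbler, whose top disc is near (168,248). Right: the finger tips at about (547,132) and (600,112) straddle the tumbler top at (570,190). I descend now.

```bash
python3 -m handwheel '[[0,0,0.05,0,0,0],[0,0,0.13,0,0,0],[0,0,0.22,0,0,0],[0,0,0.31,0,0,0],[0,0,0.4,0,0,0],[0,0,0.48,0,0,0],[0,0,0.54,0,0,0],[0,0,0.58,0,0,0],[0,0,0.6,0,0,0],[0,0,0.6,0,0,0]]'; python3 -m handwheel '[[0,0,0,0,0,0],[0,0,0,0,0,0],[0,0,0,0,0,0],[0,0,0,0,0,0],[0,0,0,0,0,0],[0,0,0,0,0,0],[0,0,0,0,0,0],[0,0,0,0,0,0],[0,0,0,0,0,0],[0,0,0,0,0,0]]' 1
```

```text
time: 3.17
tool_pos: [0.4958, -0.2148, 0.0848]
ee_rot: [3.141, -0.001, 2.795]
wrist_force: [-0.2, 0.3, 0.0]
width: 0.0936
finger_force: 0.0
time: 4.0
tool_pos: [0.4965, -0.2166, 0.0863]
ee_rot: [-3.14, 0.002, 2.794]
wrist_force: [-1.9, -2.8, 3.9]
width: 0.0543
finger_force: 30.1
```

```bash
python3 -m handwheel '[[0,0,-0.02,0,0,0],[0,0,-0.06,0,0,0],[0,0,-0.12,0,0,0],[0,0,-0.2,0,0,0],[0,0,-0.28,0,0,0],[0,0,-0.36,0,0,0],[0,0,-0.43,0,0,0],[0,0,-0.48,0,0,0],[0,0,-0.5,0,0,0],[0,0,-0.5,0,0,0]]'; python3 - <<'E'
from h import *
import cv2
j=viewer.snapshot("side")[:,:,::-1]
cv2.imwrite("pics/lift.png",cv2.resize(j[70:220,200:360],(640,600)));o=robot.get_obs();print(o["tool_pos"],o["ee_rot"],o["width"])
t=o["tool_pos"]; yaw=o["ee_rot"][2]
d=np.array([.517,.157])-t[:2]; print("units",[(d@[np.cos(yaw),np.sin(yaw)])/.2,(d@[np.sin(yaw),-np.cos(yaw)])/.2])
E
```

```text
time: 4.83
tool_pos: [0.4969, -0.2154, 0.1867]
ee_rot: [3.141, 0.002, 2.795]
wrist_force: [-0.3, 0.5, -3.5]
width: 0.0541
finger_force: 29.7
[ 0.49639558 -0.21524318  0.18551016] [3.14110831e+00 9.54001974e-05 2.79503546e+00] 0.05388135691188399
units [np.float64(0.535286588202117), np.float64(1.785554923231906)]
```

View pics/lift.png

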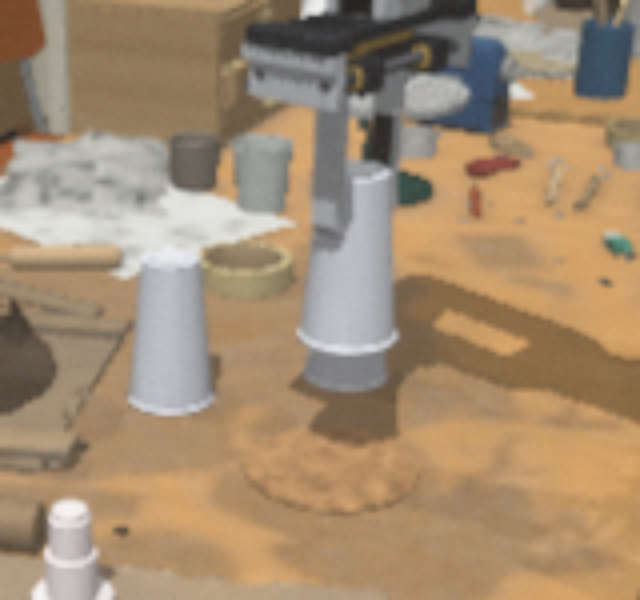

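The tumbler hangs upright in the fingers, rim at about (348,338), clear of the mat at (332,470). The grey body below the rim is the other tumbler behind it. Next I carry it to the board's middle.

```bash
python3 -m handwheel '[[0.01,0.04,0,0,0,0],[0.04,0.13,0,0,0,0],[0.07,0.25,0,0,0,0],[0.115,0.38,0,0,0,0],[0.16,0.52,0,0,0,0],[0.2,0.66,0,0,0,0],[0.235,0.78,0,0,0,0],[0.26,0.86,0,0,0,0],[0.27,0.89,0,0,0,0]]';python3 -m handwheel '[[0.01,0.04,0,0,0,0],[0.04,0.13,0,0,0,0],[0.07,0.25,0,0,0,0],[0.115,0.38,0,0,0,0],[0.16,0.52,0,0,0,0],[0.2,0.66,0,0,0,0],[0.235,0.78,0,0,0,0],[0.26,0.86,0,0,0,0],[0.27,0.89,0,0,0,0],[0.27,0.89,0,0,0,0]]'
```

```text
time: 5.63
tool_pos: [0.5051, -0.0265, 0.1842]
ee_rot: [3.14, -0.003, 2.798]
wrist_force: [-0.5, -0.2, -3.4]
width: 0.0541
finger_force: 29.7
time: 6.47
tool_pos: [0.5156, 0.1566, 0.1848]
ee_rot: [-3.141, -0.001, 2.796]
wrist_force: [0.1, -0.5, -3.1]
width: 0.0545
finger_force: 29.7
```

```bash
python3 -m handwheel '[[0,0,0.03,0,0,0],[0,0,0.09,0,0,0],[0,0,0.16,0,0,0],[0,0,0.23,0,0,0],[0,0,0.28,0,0,0],[0,0,0.3,0,0,0],[0,0,0.3,0,0,0]]'; python3 -m handwheel '[[0,0,0.08,0,0,0],[0,0,0.18,0,0,0],[0,0,0.2,0,0,0]]';  python3 -m handwheel '[[0,0,0,0,0,0]]'; python3 -m handwheel '[[0,0,-0.06,0,0,0],[0,0,-0.14,0,0,0],[0,0,-0.2,0,0,0],[0,0,-0.2,0,0,0],[0,0,-0.2,0,0,0]]'; python3 - <<'E'
from h import *
import cv2
j=viewer.snapshot("side")[:,:,::-1]
cv2.imwrite("pics/rap1.png",cv2.resize(j[130:310,160:352],(640,600)));o=robot.get_obs();print(o["tool_pos"],o["ee_rot"],o["width"],o["wrist_force"])
E
```

```text
time: 7.05
tool_pos: [0.5147, 0.155, 0.1234]
ee_rot: [-3.14, -0.003, 2.794]
wrist_force: [-0.1, -0.1, -2.6]
width: 0.0543
finger_force: 29.7
time: 7.3
tool_pos: [0.5173, 0.1555, 0.0875]
ee_rot: [3.14, 0.004, 2.794]
wrist_force: [-4.0, -1.8, 16.7]
width: 0.0546
finger_force: 30.6
time: 7.38
tool_pos: [0.5172, 0.1555, 0.0876]
ee_rot: [3.141, 0.004, 2.794]
wrist_force: [-0.2, -1.7, 0.8]
width: 0.0544
finger_force: 29.9
time: 7.8
tool_pos: [0.5167, 0.1562, 0.1271]
ee_rot: [3.14, 0.003, 2.795]
wrist_force: [0.1, -0.3, -3.1]
width: 0.0548
finger_force: 29.7
[0.51585102 0.15604098 0.12580497] [3.14110128e+00 5.26912952e-04 2.79476092e+00] 0.05501763229667273 [-0.85339645 -0.71159336 -4.14598722]
```

View pics/rap1.png

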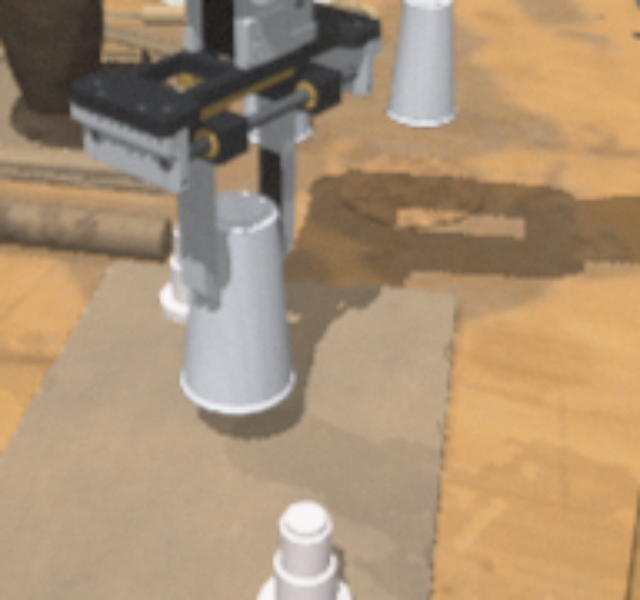

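Rap 1 left the tumbler level above the board, rim at (238,395), with the near free prop at (305,550) standing. The wrist still carries about 3 N, so the prop is still wedged. I rap again.

```bash
python3 -m handwheel '[[0,0,0.08,0,0,0],[0,0,0.18,0,0,0],[0,0,0.22,0,0,0]]';  python3 -m handwheel '[[0,0,-0.06,0,0,0],[0,0,-0.14,0,0,0],[0,0,-0.2,0,0,0],[0,0,-0.2,0,0,0],[0,0,-0.2,0,0,0],[0,0,-0.2,0,0,0]]'; python3 - <<'E'
from h import *
print(np.mean([(viewer.snapshot("top"),robot.get_obs()["wrist_force"][2])[1] for _ in range(4)]),robot.get_obs()["tool_pos"])
E
```

```text
time: 8.1
tool_pos: [0.5165, 0.1564, 0.0842]
ee_rot: [3.14, 0.002, 2.796]
wrist_force: [-11.4, -0.7, 43.1]
width: 0.0552
finger_force: 32.0
time: 8.6
tool_pos: [0.5152, 0.1559, 0.1205]
ee_rot: [-3.141, -0.001, 2.795]
wrist_force: [0.2, -0.1, -1.9]
width: 0.0549
finger_force: 29.8
-1.6975602064035784 [0.51513199 0.15588223 0.12036785]
```

Wrist load dropped to about 1.6 N, so the prop is free. I lift straight off.

```bash
python3 -m handwheel '[[0,0,-0.02,0,0,0],[0,0,-0.06,0,0,0],[0,0,-0.12,0,0,0],[0,0,-0.19,0,0,0],[0,0,-0.26,0,0,0],[0,0,-0.33,0,0,0],[0,0,-0.4,0,0,0],[0,0,-0.46,0,0,0],[0,0,-0.5,0,0,0],[0,0,-0.5,0,0,0]]'; python3 - <<'E'
from h import *
import cv2
for _ in range(4): j=viewer.snapshot("side")[:,:,::-1]
cv2.imwrite("pics/off.png",cv2.resize(j[110:310,160:373],(640,600)));o=robot.get_obs();print(o["tool_pos"],o["ee_rot"],o["width"],o["wrist_force"])
t=o["tool_pos"]; yaw=o["ee_rot"][2]
d=np.array([.499,-.215])-t[:2]; print("units",[(d@[np.cos(yaw),np.sin(yaw)])/.2,(d@[np.sin(yaw),-np.cos(yaw)])/.2])
E
```

```text
time: 9.63
tool_pos: [0.517, 0.1562, 0.2247]
ee_rot: [3.139, 0.005, 2.795]
wrist_force: [-0.2, -0.3, -2.5]
width: 0.0555
finger_force: 29.8
[0.51524718 0.15590317 0.22038743] [-3.14061953e+00 -1.73686233e-03  2.79479115e+00] 0.05519345548037143 [-0.28789064  0.29823497 -2.29733184]
units [np.float64(-0.5539346529160766), np.float64(-1.7717180051861947)]
```

View pics/off.png

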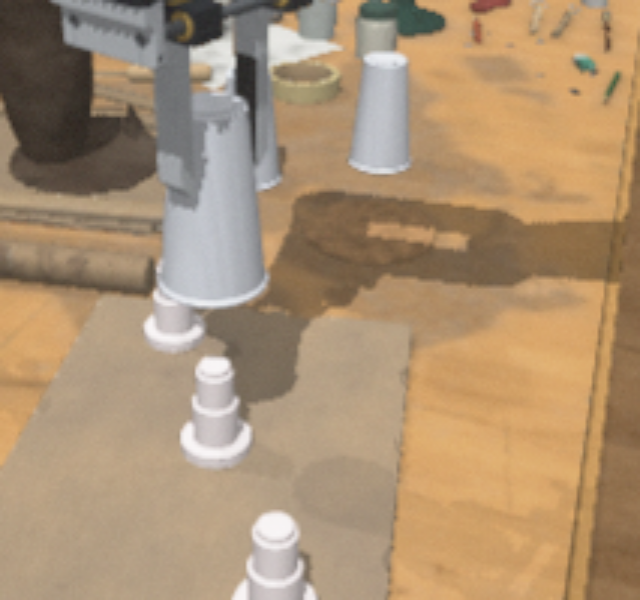

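The freed prop stands upright on the board with its foot at (215,445). Both free props stand, and the tumbler is clear above. I carry it back to the mat.

```bash
python3 -m handwheel '[[-0.01,-0.04,0,0,0,0],[-0.04,-0.13,0,0,0,0],[-0.07,-0.25,0,0,0,0],[-0.115,-0.38,0,0,0,0],[-0.16,-0.52,0,0,0,0],[-0.2,-0.66,0,0,0,0],[-0.24,-0.78,0,0,0,0],[-0.27,-0.86,0,0,0,0],[-0.277,-0.886,0,0,0,0]]';python3 -m handwheel '[[-0.01,-0.04,0,0,0,0],[-0.04,-0.13,0,0,0,0],[-0.07,-0.25,0,0,0,0],[-0.115,-0.38,0,0,0,0],[-0.16,-0.52,0,0,0,0],[-0.2,-0.66,0,0,0,0],[-0.24,-0.78,0,0,0,0],[-0.27,-0.86,0,0,0,0],[-0.277,-0.886,0,0,0,0],[-0.277,-0.886,0,0,0,0]]'; python3 -m handwheel '[[0,0,0.05,0,0,0],[0,0,0.14,0,0,0],[0,0,0.24,0,0,0],[0,0,0.34,0,0,0],[0,0,0.44,0,0,0],[0,0,0.53,0,0,0],[0,0,0.59,0,0,0],[0,0,0.62,0,0,0],[0,0,0.63,0,0,0],[0,0,0.63,0,0,0]]'; python3 -m handwheel '[[0,0,0.015,0,0,0],[0,0,0.03,0,0,0],[0,0,0.04,0,0,0],[0,0,0.05,0,0,0],[0,0,0.06,0,0,0]]'
```

```text
time: 10.58
tool_pos: [0.5069, -0.0324, 0.2206]
ee_rot: [-3.14, -0.001, 2.791]
wrist_force: [1.0, 0.1, -1.8]
width: 0.0556
finger_force: 29.8
time: 11.42
tool_pos: [0.4993, -0.2153, 0.2208]
ee_rot: [3.141, -0.001, 2.794]
wrist_force: [-0.8, 0.8, -0.7]
width: 0.0554
finger_force: 29.8
time: 12.25
tool_pos: [0.4997, -0.2144, 0.0955]
ee_rot: [3.141, 0.0, 2.796]
wrist_force: [0.5, -0.3, -1.4]
width: 0.0556
finger_force: 29.8
time: 12.67
tool_pos: [0.4996, -0.2151, 0.0836]
ee_rot: [3.142, 0.001, 2.795]
wrist_force: [-0.2, -0.6, -2.5]
width: 0.0552
finger_force: 29.8
```

```bash
python3 -m handwheel '[[0,0,0.01,0,0,0],[0,0,0.02,0,0,0],[0,0,0.03,0,0,0]]'; python3 -m handwheel '[[0,0,0.008,0,0,0],[0,0,0.015,0,0,0]]'
```

```text
time: 12.92
tool_pos: [0.4995, -0.215, 0.0788]
ee_rot: [3.142, 0.0, 2.795]
wrist_force: [-4.4, 2.2, 12.9]
width: 0.0553
finger_force: 30.5
time: 13.08
tool_pos: [0.5, -0.2152, 0.0788]
ee_rot: [-3.141, 0.002, 2.795]
wrist_force: [-7.4, 4.6, 21.4]
width: 0.0553
finger_force: 30.9
```

Contact with the mat. I back off a little, open, and rise.

```bash
python3 -m handwheel '[[0,0,-0.02,0,0,0],[0,0,-0.02,0,0,0]]'; python3 -m handwheel '[[0,0,0,0,0,0],[0,0,0,0,0,0],[0,0,0,0,0,0],[0,0,0,0,0,0],[0,0,0,0,0,0],[0,0,0,0,0,0],[0,0,0,0,0,0],[0,0,0,0,0,0],[0,0,0,0,0,0],[0,0,0,0,0,0]]' -1; python3 -m handwheel '[[0,0,-0.05,0,0,0],[0,0,-0.12,0,0,0],[0,0,-0.22,0,0,0],[0,0,-0.35,0,0,0],[0,0,-0.5,0,0,0],[0,0,-0.65,0,0,0],[0,0,-0.8,0,0,0],[0,0,-0.9,0,0,0],[0,0,-0.95,0,0,0],[0,0,-0.95,0,0,0]]'; python3 - <<'E'
from h import *
import cv2
j=viewer.snapshot("side")[:,:,::-1];i=viewer.snapshot("top")[:,:,::-1]
cv2.imwrite("pics/end.png",np.hstack([cv2.resize(j[60:310,140:373],(430,461)),cv2.resize(i[150:270,290:380],(346,461))]))
for m in((.5,-.214,.004),):print(proj("top",m),proj("side",m))
E
```

```text
time: 13.25
tool_pos: [0.5003, -0.2154, 0.0798]
ee_rot: [-3.141, 0.003, 2.795]
wrist_force: [-0.2, -0.2, -1.2]
width: 0.0558
finger_force: 29.8
time: 14.08
tool_pos: [0.4995, -0.2149, 0.0785]
ee_rot: [3.141, 0.0, 2.795]
wrist_force: [-0.1, -0.4, 0.0]
width: 0.0939
finger_force: 0.0
time: 14.92
tool_pos: [0.5005, -0.2155, 0.2723]
ee_rot: [-3.141, 0.007, 2.795]
wrist_force: [0.8, -0.1, 0.2]
width: 0.0942
finger_force: 0.0
(np.float64(317.0341894156452), np.float64(213.61274554369322)) (np.float64(283.29855307033864), np.float64(184.75279708684945))
```

View pics/end.png

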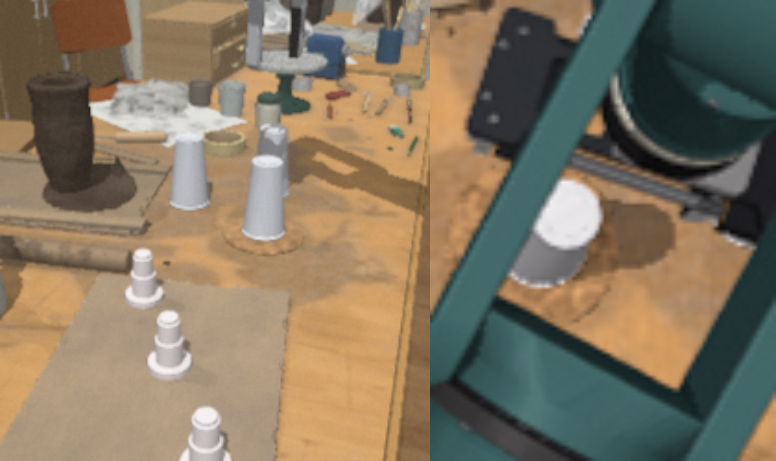

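The tumbler stands at (265,235) in the middle of the mat and all three props are upright on the board, at (145,300), (169,365) and (206,450). The gripper is clear.

```bash
python3 -c "
from bench import robot
print(robot.close_job())"
```

```text
the job is handed in; nothing more can be done
None
```

I handed the job in at about 15 s of the 48 s allowed: the prop came loose after two raps and stands upright on the clay board, the empty tumbler is back mouth down in the middle of the cork mat, and both free props still stand; the hand-in returned no verdict.

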